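# Load a lever blank into the drilling fixture

## Robot

A 7-joint arm with a two-finger parallel gripper is mounted at the origin on the work surface; the furniture and walls round the work are solid. World frame = base frame: x ahead of the robot, y to its left, z up, the work surface at z = 0. Lengths are in m, angles in rad, forces in N, time in s.
With the tool pointing down it reaches from about 0.425 to 0.925 m from the base axis. Payload 6.8 kg.
Tool frame: the origin (TCP) lies on the mounting face of the last link; the fingertips stand 173 mm ahead of it and the grasp point (between the pads) lies 155 mm ahead of it; z points along the fingers, y is the line along which they close (so a half turn about z gives the same grasp; the last joint's range is limited). The gripper opens to 85 mm and grips with 20 to 120 N. Pads are 22 mm wide; open, the fingers measure 114 mm over their backs; the gripper's body (76 mm by 85 mm) begins 54 mm behind the grasp point. The pads swing forward as they close: fully open they stand 13 mm farther back than shut.
Start: joints at [-1.303, 0.477, 0.022, 1.555, -0.011, 1.109, -0.083], TCP at [0.248, 0.628, 0.405] pointing down, gripper open.
Joint ranges: [-2.96, 2.96], [-0.34, 2.1], [-1.41, 1.46], [0.24, 2.44], [-1.37, 4.51], [0.17, 1.92], [-2.96, 2.96]. Speed limits (rad/s): [2.39, 2.39, 3.14, 3.14, 3.14, 3.14, 3.14].

## Interface

Orientations are given as a unit quaternion [w, x, y, z].
In Python, from station import bot gives the robot as it stands. The module is installed in compiled form; this text tells all that it offers.
- The arm moves only by the shell command python3 -m pendant 'ROWS' [FORCE]. ROWS is JSON, a list of rows, each a list of 5 numbers: the finger opening in m, from 0 to 0.0854, then the shift along the tool's x, y, z in m, then the turn about the tool's z in degrees. In form: [[jaw, x, y, z, yaw], ...]. A call has 1 to 12 rows; each row shifts and turns the commanded pose from where the row before left it, along the tool's axes as they then stand; what a row does not reach is not made up. A row lasts 1/12 s, in which the tool goes at most 41.7 mm and 7.16 degrees, less where a joint would pass 70% of its speed; a pose out of reach is approached as far as the arm can. A call with a gripper value outside its range is refused whole. The fingers move at their own pace and stop on an object; FORCE is the grip in N (left out, the last holds). Time passes only in rows, so rows that do not move let the fingers close. It gives the time, the measured TCP pose, the force, the opening and the grip force at its end, in the units of the state.
- bot.get_obs(): the state, without advancing time (a new reading comes with each control period).
- bot.read_camera(name): name is "scene" or "side" or "wrist"; returns (picture, depth): 480x640x3 uint8, blue, green, red; 480x640 float32, m along the optical axis (not along the pixel's ray), 0 where there is no reading.
- bot.camera_model(name): a dict with "intrinsics" (3x3 intrinsics, pixels), "R" (3x3) and "t" (3): a world point X has camera coordinates R X + t. Camera axes: x right, y down, z forward; pixel columns grow to the right and rows downward; lengths in m; the calibration is good to about 2 mm. A picture is of the moment at which its call begins: read the wrist's pose just before it. camera_model takes no time and is no camera call; for the wrist camera it gives the pose at the moment of the call.
- bot.hand_in(): hands the job in; it is judged then, once.
Trained networks look in the newest picture that a camera, given by its name, has taken for a name from the list of things; names that differ only in an ending like _2 or _b are one class to them, and where a whole thing is asked for, a point or a joint stands for the part that bears it (a point fixed in the world has none). Each returns a list of dicts, best first, with "score" (0 to 1); they miss things now and then, are a little off and sometimes report something else, mostly with a low value. They report only what shows in the picture. A call takes as long as a camera call. They do not tell look-alikes from the thing itself.
- bot.boxes_of(name, camera): "at" ([column, row] in pixels, amid what is visible of it).
- bot.trace(name, camera): "mask" (480x640 bool, what is visible of it) and "at" ([column, row] in pixels, amid what is visible of it).
- bot.pinpoint(name, camera): "at" ([column, row] in pixels: a listed point, or the origin of a listed thing).
The state is a dict: "t": time; "q": joint angles; "joint_vel": joint speeds; "joint_torque": joint torques, N m; "eef_pos": TCP position; "tool_rot": TCP orientation; "contact_force": force on the tool from outside, world axes, zero at the start; "torque": the same for the moment, N m; "gripper_width": opening from 0.0 (shut) to 1.0 (fully open); "grasp_force": force on a finger pad.
Only numpy, scipy, OpenCV 4.12 (cv2) and the standard library are available. Lean on these libraries where they do the work, as an engineer would, in place of code of your own. Each camera call takes 0.05 s, during which the arm holds its last target. There are 200 camera calls.

## Task

Load the loose aluminium lever blank into the drilling fixture: fit its hole over the dowel pin so that it lies flat on the plate, then swing its free end past the spring roller until it rests against the brass stop button and the roller holds it there on its own. The stop block is clamped where the last job left it, so find the stop by feel; never load the button with more than about 15 N in all (the roller alone gives 5), and leave the tools lying around undisturbed.

Things in the scene. Friction and masses are not known exactly. Their poses are not given: they have to be found in the camera images.
- blank_mid (a point): Lever blank: a loose flat aluminium bar, 178 mm long, 26 mm wide, 12 mm thick, about 0.15 kg, with two small scribed rings on top. This point is at the middle of the bar, half-way up its thickness; x runs along the bar to the free end (4 mm bevelled corners, 89 mm from this point), z up. The bar lies flat on the worktop at the start, left of the fixture.
- blank_hole (a point): Centre of the blank's round through hole (11.5 mm in diameter), half-way up the thickness, on the bar's centre line 76 mm from the middle and 13 mm from the end opposite the free end; axes as those of the bar. The free end is 165 mm from it.
- pin (a point): Dowel pin of the fixture; point on its axis at the top face of the plate, 22 mm above the worktop. 10 mm in diameter, straight to 10 mm above the plate, then tapered to a 5 mm nose at 17 mm. x runs level from the pin towards the stop block, y level and square to it (the way the free end is swung on to the stop), z up. Offsets below are in these axes, in mm from this point.
- fixture: Dark steel fixture plate with the pin, fixed, 12 mm thick on 10 mm feet; origin under the pin on the worktop, axes as the pin's. It spans x -36 to 236, y -80 to 88 (-45 to 45 near the pin). Lay the blank on the pin with its free end at least 20 degrees short of the loaded place, towards -y (30 degrees from x is always enough): the roller blocks it from being laid straight down there.
- stop_mid (a point): Where the tip of the brass stop button (domed, 10 mm) is at the middle setting of the blue L-shaped stop block: x 140, y 13, 6 above the plate; it points to -y and meets the bar's long side (loaded bar then along x). The block (main part x 182 to 226, y -30 to 24, 30 high; arm x 132 to 226, y 24 to 42, 18 high) is clamped anywhere from -0.15 to +0.15 rad about the pin from this; not measured.
- roller_mid (a point): Axis of the upright brass roller (12 mm across, 1 to 11 above the plate) on the block's spring plunger, out and at the middle setting: x 168, y -12; it turns with the block. The bar's front bevel pushes it back 3 mm: a bump of 5 to 12 N at the free end, then some 20 mm of easy swing (1 to 3 N) to the stop. In the last 3 mm it drops in behind the rear corner and presses the bar on the button with 4 to 7 N.
- plunger (a joint): Travel of the spring plunger with the roller, m: 0 fully out, grows as it is pushed back; 0.003 while the roller rides on the bar's end face. Spring 5 N when out, 1 N more per mm.
- caliper: Sliding caliper lying on the worktop to the left of the blank, 60 x 208 x 13 mm; origin under its middle, y along it. Leave alone.
- screwdriver: Screwdriver with red and black handle lying on the worktop, 25 x 199 x 25 mm; origin under its middle, y along it. Leave alone.
- tape_roll: Roll of paper tape lying flat between robot and fixture, 82 mm across, 19 mm high; origin under its middle. Leave alone.
There are look-alikes about, which are no part of the job. Of the things that look like the part that bears blank_mid, the largest one is meant.

How it is judged:
By the outcome, as a careful person would: the job done as asked, in the order asked, and still so for the second after the job is handed in, with the robot touching nothing.
It also fails if it takes over 72 s, if anything falls off the work surface, if the arm or the gripper's body presses on something with over 40 N, if the wrist force passes 120 N, or if a joint passes its speed limit or range.

## Working session

There is one attempt and no reset: what is moved stays moved. The work goes in short steps, Python scripts to look and compute and a shell command to move; the robot and the scene stay as the last step left them, time stands still between calls to the robot, and variables do not carry over. Pictures are saved under pics/ and viewed, at most 10 in all, crops included, and the job is handed in when it is done.

```bash
mkdir -p pics; cat > h.py <<'E'
import numpy as np, cv2
from station import bot
def proj(cam,X):
    m=bot.camera_model(cam);c=m["R"]@np.array(X)+m["t"];p=m["intrinsics"]@c;return p[:2]/p[2]
def atz(cam,uv,z,m=None):
    m=m or bot.camera_model(cam);R=np.array(m["R"]);t=np.array(m["t"])
    d=R.T@np.linalg.inv(m["intrinsics"])@np.array([uv[0],uv[1],1.]);o=-R.T@t
    return o+d*(z-o[2])/d[2]
E
python3 - <<'E'
from h import *
np.set_printoptions(precision=4,suppress=True)
ims={}
for c in ("scene","side","wrist"):
    im,d=bot.read_camera(c);cv2.imwrite(f"pics/{c}0.png",im)
    m=bot.camera_model(c);print(c,-np.array(m["R"]).T@m["t"],np.array(m["R"])[2])
    for n,z in (("blank_mid",.006),("blank_hole",.006),("pin",.022),("fixture",0),("stop_mid",.028),("roller_mid",.028),("caliper",0),("screwdriver",0),("tape_roll",0)):
        for r in bot.pinpoint(n,c)[:3]: print(n,np.round(r["at"]),round(r["score"],2),atz(c,r["at"],z)[:2])
o=bot.get_obs();print(o)
E
```

```text
scene [-0.1914 -0.6033  0.7584] [ 0.5482  0.6391 -0.5394]
blank_mid [238. 201.] 0.71 [0.536 0.59 ]
blank_mid [332. 250.] 0.66 [0.5619 0.2288]
blank_mid [168. 220.] 0.51 [0.341  0.6321]
blank_hole [354. 236.] 0.97 [0.6455 0.2388]
blank_hole [221. 196.] 0.82 [0.5183 0.6465]
blank_hole [154. 229.] 0.5 [0.2934 0.6174]
pin [402. 277.] 0.69 [0.5875 0.029 ]
pin [275. 300.] 0.23 [0.3344 0.1549]
fixture [400. 287.] 0.58 [0.5778 0.0254]
stop_mid [457. 305.] 0.92 [ 0.5899 -0.1138]
roller_mid [455. 322.] 0.96 [ 0.5441 -0.1442]
caliper [224. 250.] 0.97 [0.3762 0.4189]
caliper [352. 333.] 0.73 [ 0.3988 -0.0083]
screwdriver [274. 299.] 0.82 [0.3487 0.1817]
tape_roll [354. 332.] 0.7 [ 0.4042 -0.009 ]
side [0.3077 1.2844 0.7607] [ 0.1437 -0.8209 -0.5527]
blank_mid [300. 251.] 0.77 [0.5595 0.2243]
blank_mid [270. 344.] 0.71 [0.5517 0.5988]
blank_mid [357. 362.] 0.6 [0.3511 0.6245]
blank_hole [275. 365.] 0.82 [0.5262 0.659 ]
blank_hole [385. 359.] 0.73 [0.2912 0.6053]
blank_hole [274. 253.] 0.69 [0.6333 0.244 ]
pin [307. 212.] 0.76 [0.5754 0.0221]
fixture [305. 220.] 0.85 [0.5822 0.0353]
stop_mid [311.
[... 477 characters left out ...]
ank_hole [328. 252.] 0.72 [0.3009 0.6143]
caliper [206. 367.] 0.84 [0.3899 0.4178]
caliper [ 29. 398.] 0.25 [0.3494 0.1824]
screwdriver [ 29. 398.] 0.92 [0.3497 0.1823]
{'t': 1.5, 'q': array([-1.3031,  0.477 ,  0.0224,  1.5554, -0.0115,  1.1093, -0.0831]), 'joint_vel': array([ 0.0006, -0.001 , -0.0013, -0.0001,  0.0002,  0.0007, -0.0012]), 'joint_torque': array([ -0.0008, -59.6296,   1.6057, -28.1554,   0.0124,   0.0015,
         0.    ]), 'eef_pos': array([0.2477, 0.6279, 0.4047]), 'tool_rot': array([-0.    ,  0.1868,  0.9824,  0.    ]), 'contact_force': array([-0.7231, -0.2589, -0.3234]), 'torque': array([-0.0187,  0.0351, -0.0491]), 'grasp_force': 0.0, 'gripper_width': 0.9954038681214198}
```

View pics/scene0.png

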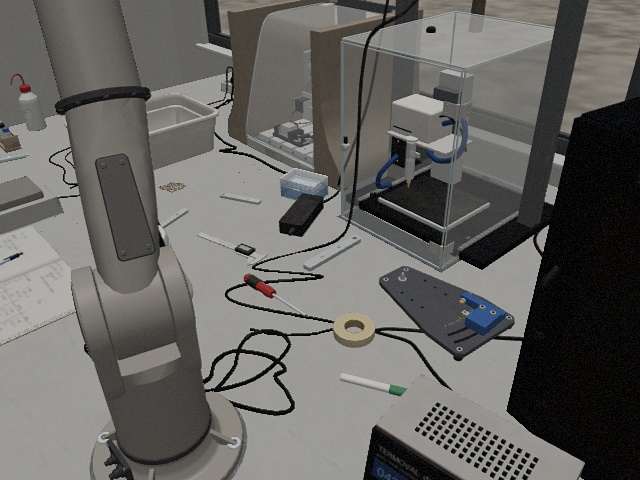

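View pics/side0.png

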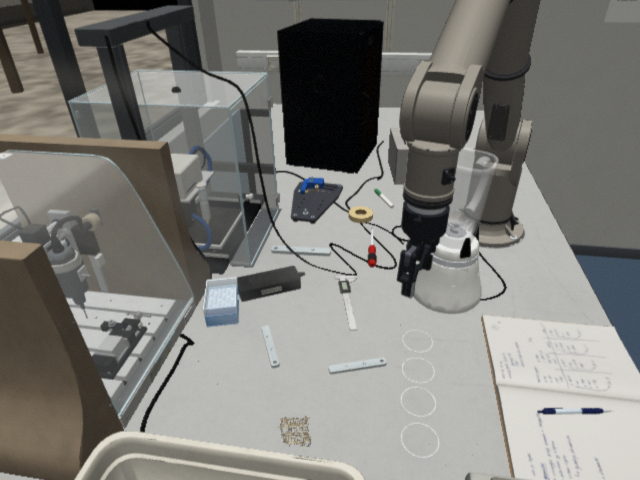

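Three look-alike bars (scene pixels): A (332,250), B (238,201), C (168,220). Mid-to-hole is about 80 mm for A and about 55 mm for B and C. A is also left of the fixture, right of the caliper and largest, so A is the blank. Next I check it in a crop and find where the glass box stands.

```bash
python3 - <<'E'
from h import *
np.set_printoptions(precision=4,suppress=True)
for p in [(440,264),(342,215),(470,262)]: print(p,atz("scene",p,0))
for p in [(243,263),(272,232)]: print('side',p,atz("side",p,0))
im=cv2.imread("pics/scene0.png")[210:370,290:530];cv2.imwrite("pics/crop.png",cv2.resize(im,None,fx=3.3,fy=3.3,interpolation=cv2.INTER_CUBIC))
E
```

```text
(440, 264) [0.7112 0.0217 0.    ]
(342, 215) [0.7009 0.3415 0.    ]
(470, 262) [ 0.7681 -0.0206  0.    ]
side (243, 263) [0.7137 0.2993 0.    ]
side (272, 232) [0.6726 0.1236 0.    ]
```

View pics/crop.png

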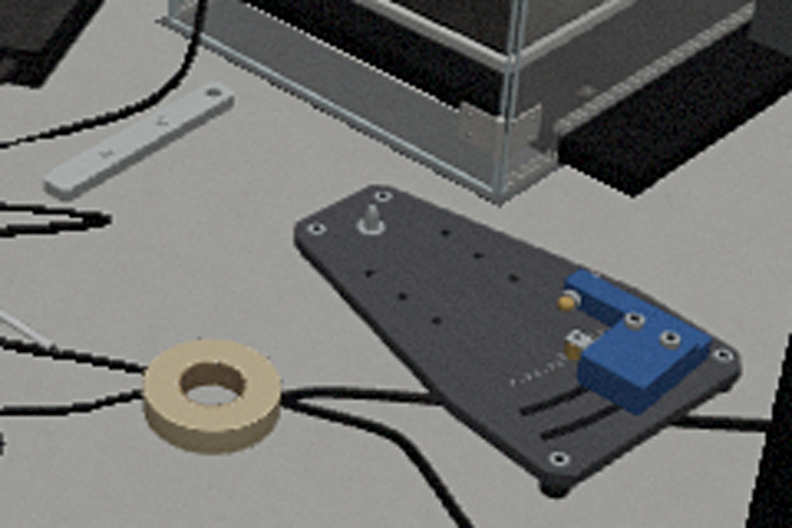

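The crop shows bar A with its hole at about (213,92), beyond the scribed rings, plus the pin (371,220), brass button (567,300) and roller (577,345). The glass wall is at x≈0.70. I'll grip about 106 mm from the hole with tool x pointing at the hole.

```bash
python3 -m pendant '[[0.0854,-0.035,-0.0225,0.005,0],[0.0854,-0.035,-0.0225,0.005,0],[0.0854,-0.035,-0.0225,0.005,0],[0.0854,-0.035,-0.0225,0.005,0],[0.0854,-0.035,-0.0225,0.005,0],[0.0854,-0.035,-0.0225,0.005,0],[0.0854,-0.035,-0.0225,0.005,0],[0.0854,-0.035,-0.0225,0.005,0],[0.0854,-0.035,-0.0225,0.005,0],[0.0854,-0.035,-0.0225,0.005,0],[0.0854,-0.035,-0.0225,0.005,0],[0.0854,-0.035,-0.0225,0.005,0]]'
python3 -m pendant '[[0.0854,0,0,0,7.1],[0.0854,0,0,0,7.1],[0.0854,0,0,0,7.1],[0.0854,0,0,0,7.1],[0.0854,0,0,0,7.1],[0.0854,0,0,0,7.1],[0.0854,0,0,0,7.1],[0.0854,0,0,0,7.1],[0.0854,0,0,0,7.1],[0.0854,0,0,0,7.1],[0.0854,0,0,0,7.1],[0.0854,0,0,0,7.1]]'
python3 -m pendant '[[0.0854,0,0,0,7],[0.0854,0,0,0,7],[0.0854,0,0,0,7],[0.0854,0,0,0,7],[0.0854,0,0,0,7],[0.0854,0,0,0,7],[0.0854,0,0,0,7],[0.0854,0,0,0,7],[0.0854,0,0,0,7],[0.0854,0,0,0,0],[0.0854,0,0,0,0]]'
cat >> h.py <<'E'
def axes():
    from scipy.spatial.transform import Rotation as Ro
    o=bot.get_obs();w,x,y,z=o["tool_rot"];return o["eef_pos"],Ro.from_quat([x,y,z,w]).as_matrix(),o
E
python3 - <<'E'
from h import *
np.set_printoptions(precision=4,suppress=True)
p,R,o=axes();print(p,R,o["q"],o["t"])
im,d=bot.read_camera("wrist");cv2.imwrite("pics/w1.png",im)
for n,z in (("blank_mid",.006),("blank_hole",.006),("pin",.022),("stop_mid",.028),("roller_mid",.028)):
    for r in bot.pinpoint(n,"wrist")[:2]: print(n,np.round(r["at"]),round(r["score"],2),atz("wrist",r["at"],z)[:2])
for r in bot.trace("blank_mid","wrist")[:2]:
    m=r["mask"];c=cv2.minAreaRect(np.argwhere(m)[:,::-1].astype(np.float32));b=cv2.boxPoints(c)
    P=np.array([atz("wrist",x,.012)[:2] for x in b]);print(r["score"],P, P.mean(0), np.linalg.norm(P[0]-P[1]),np.linalg.norm(P[1]-P[2]))
E
```

```text
t: 2.5
eef_pos: [0.5385, 0.2231, 0.3452]
tool_rot: [0.0, 0.187, 0.982, 0.0]
contact_force: [1.4, 0.2, 0.4]
gripper_width: 1.004
grasp_force: 0.0
t: 3.5
eef_pos: [0.5376, 0.225, 0.3452]
tool_rot: [-0.0, 0.804, 0.594, 0.0]
contact_force: [0.2, 0.1, 0.5]
gripper_width: 1.002
grasp_force: 0.0
t: 4.42
eef_pos: [0.5376, 0.2253, 0.345]
tool_rot: [0.0, 0.996, 0.092, 0.0]
contact_force: [0.3, -0.4, -0.2]
gripper_width: 0.993
grasp_force: 0.0
[0.5376 0.2253 0.345 ] [[ 0.9832  0.1823  0.0001]
 [ 0.1823 -0.9832 -0.0004]
 [ 0.      0.0004 -1.    ]] [-1.0784  0.4875  0.7712  1.8777 -0.4147  0.9433 -1.5034] 4.4167
blank_mid [328. 195.] 0.73 [0.5611 0.2239]
blank_hole [337. 102.] 0.91 [0.6358 0.2303]
pin [564. 214.] 0.85 [0.5842 0.0283]
0.7 [[0.4718 0.234 ]
 [0.6483 0.2408]
 [0.6498 0.2154]
 [0.4728 0.2032]] [0.5607 0.2234] 0.17666565204064227 0.02548678622603131
```

View pics/w1.png

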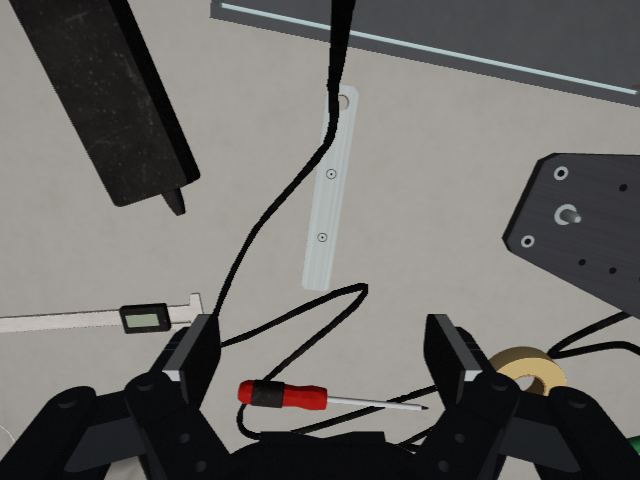

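The wrist picture shows the blank from its hole (341,102) to its free end (316,290), with rings at (331,174) and (322,238) and the pin at (565,215). A black cable crosses near the hole end, so I need its height.

```bash
python3 - <<'E'
from h import *
np.set_printoptions(precision=4,suppress=True)
im,d=bot.read_camera("wrist");m=bot.camera_model("wrist");K=np.array(m["intrinsics"])
def pt(u,v):
    z=d[v,u];c=np.linalg.inv(K)@[u,v,1]*z;return np.array(m["R"]).T@(c-m["t"])
for u,v in [(342,10),(338,50),(334,90),(331,130),(325,148),(300,175),(255,230),(236,270),(220,310),(270,325),(340,293)]: print((u,v),pt(u,v))
g=im[150:260,300:350];cv2.imwrite("pics/r.png",g)
for p in [(331,174),(322,238)]: print(atz("wrist",p,.012))
hh=pt(347,98);print('hole edge',hh, atz("wrist",(342,102),.012))
for p in [(300,175)]: print(bot.camera_model("wrist")["t"])
# bar mask, edges by brightness & depth
P=np.array([[pt(u,v) for u in range(280,380)] for v in range(80,300)]).reshape(-1,3)
s=P[(P[:,2]>.008)&(P[:,2]<.016)][:,:2].astype(np.float32)
# keep those light-coloured
px=im[80:300,280:380].reshape(-1,3)[(P[:,2]>.008)&(P[:,2]<.016)];s=s[px.min(1)>90]
r=cv2.minAreaRect(s);print(len(s),r,cv2.boxPoints(r))
E
```

```text
(342, 10) [0.6483 0.2393 0.208 ]
(338, 50) [0.645  0.2382 0.1732]
(334, 90) [0.6361 0.2362 0.1191]
(331, 130) [0.6156 0.2323 0.0547]
(325, 148) [0.6016 0.2337 0.0344]
(300, 175) [0.5756 0.2496 0.0166]
(255, 230) [0.5173 0.2823 0.0021]
(236, 270) [0.4743 0.2955 0.0006]
(220, 310) [ 0.4278  0.307  -0.0011]
(270, 325) [0.4225 0.2559 0.0032]
(340, 293) [0.4689 0.1944 0.0022]
[0.5802 0.2246 0.012 ]
[0.5238 0.2219 0.012 ]
hole edge [0.6219 0.2396 0.3132] [0.6366 0.2265 0.012 ]
[0.1254 0.5168 0.5095]
5422 ((0.5601402521133423, 0.2242475301027298), (0.17815351486206055, 0.026038002222776413), 2.7365760803222656) [[0.4705 0.233 ]
 [0.4718 0.207 ]
 [0.6497 0.2155]
 [0.6485 0.2415]]
```

```bash
python3 -m pendant '[[0.05,0,0,0,3.9],[0.05,0,0,0,3.9],[0.05,-0.0176,0.0022,0.03,0],[0.05,0,0,0.03,0],[0.05,0,0,0.03,0],[0.05,0,0,0.03,0],[0.05,0,0,0.02,0],[0.05,0,0,0.015,0],[0.05,0,0,0.005,0],[0.05,0,0,0,0],[0.05,0,0,0,0]]' 60
python3 - <<'E'
from h import *
np.set_printoptions(precision=4,suppress=True)
p,R,o=axes();print(p,R[:,0])
im,d=bot.read_camera("wrist");cv2.imwrite("pics/w2.png",im)
E
```

```text
t: 5.73
eef_pos: [0.5206, 0.2219, 0.1856]
tool_rot: [-0.0, 1.0, 0.021, 0.0]
contact_force: [0.0, -0.2, 0.2]
gripper_width: 0.581
grasp_force: 0.0
[0.5206 0.2219 0.1856] [0.9991 0.043  0.0006]
```

View pics/w2.png

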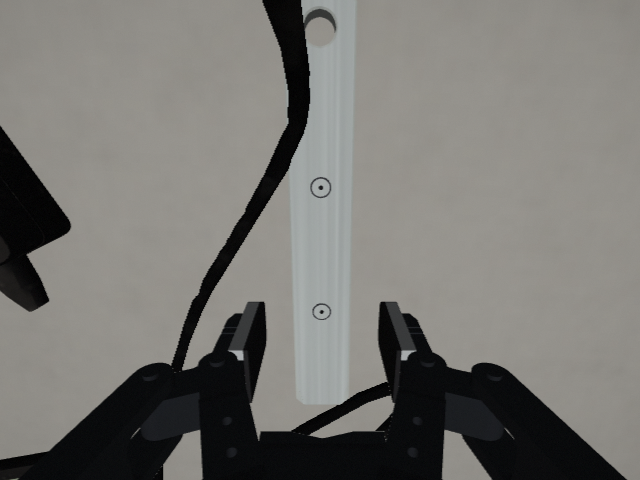

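The bar is centred between the pads, with its free end at (322,400) and hole at (320,28). The cable passes left of the left finger. Going down the last 10 mm and closing.

```bash
python3 -m pendant '[[0.05,0,0,0.0105,0],[0.05,0,0,0,0],[0.015,0,0,0,0],[0.015,0,0,0,0],[0.015,0,0,0,0],[0.015,0,0,0,0],[0.015,0,0,0,0],[0.015,0,0,0,0],[0.015,0,0,0,0]]' 60
python3 -m pendant '[[0.015,0,0,-0.002,0],[0.015,0,0,-0.002,0],[0.015,0,0,0,0],[0.015,0,0.01,0,0],[0.015,-0.01,0.02,0,0],[0.015,-0.01,0.02,0,0],[0.015,-0.01,0.02,-0.005,0],[0.015,0,0,0,0]]'
```

```text
t: 6.53
eef_pos: [0.5203, 0.222, 0.175]
tool_rot: [-0.0, 1.0, 0.022, 0.0]
contact_force: [-1.7, 0.7, 5.2]
gripper_width: 0.284
grasp_force: 59.6
t: 7.2
eef_pos: [0.4913, 0.1451, 0.1838]
tool_rot: [0.001, 1.0, 0.018, -0.001]
contact_force: [1.1, -0.5, -1.5]
gripper_width: 0.288
grasp_force: 59.1
```

```bash
python3 -m pendant '[[0.015,0,0,-0.012,-7.1],[0.015,0,0,-0.012,-7.1],[0.015,0,0,-0.012,-7.1],[0.015,0,0,-0.012,-7.1],[0.015,0,0,-0.012,-7.1],[0.015,0,0,-0.012,-7.1],[0.015,0,0,-0.012,-7.1],[0.015,0,0,-0.012,-7.1]]'
python3 -m pendant '[[0.015,-0.0288,0.0185,0,0],[0.015,-0.0288,0.0185,0,0],[0.015,-0.0288,0.0185,0,0],[0.015,-0.0288,0.0185,0,0],[0.015,-0.0288,0.0185,0,0],[0.015,-0.0288,0.0185,0,0],[0.015,0,0,0,0],[0.015,0,0,0,0],[0.015,0,0,0,0]]'
python3 - <<'E'
from h import *
np.set_printoptions(precision=4,suppress=True)
p,R,o=axes();print(p,R,o["q"])
im,d=bot.read_camera("wrist");cv2.imwrite("pics/w3.png",im)
for n,z in (("blank_mid",p[2]-.17),("blank_hole",p[2]-.17),("pin",.022),("stop_mid",.028),("roller_mid",.028)):
    for c in ("wrist","side","scene"):
        if c!="wrist": bot.read_camera(c)
        for r in bot.pinpoint(n,c)[:1]: print(c,n,np.round(r["at"]),round(r["score"],2),atz(c,r["at"],z)[:2])
    bot.read_camera("wrist")
E
```

```text
t: 7.87
eef_pos: [0.4931, 0.15, 0.28]
tool_rot: [0.0, 0.868, 0.497, -0.0]
contact_force: [0.7, 1.1, -1.7]
gripper_width: 0.288
grasp_force: 59.2
t: 8.62
eef_pos: [0.5001, -0.0547, 0.2794]
tool_rot: [-0.0, 0.869, 0.494, -0.0]
contact_force: [0.3, 0.1, -2.5]
gripper_width: 0.287
grasp_force: 59.3
[ 0.5001 -0.0547  0.2794] [[ 0.5119  0.859  -0.0004]
 [ 0.859  -0.5119  0.0003]
 [ 0.     -0.0005 -1.    ]] [-0.414   0.3993  0.492   2.0982 -0.2866  0.7082 -0.2725]
wrist blank_mid [321. 238.] 0.7 [ 0.5208 -0.02  ]
side blank_mid [270. 343.] 0.8 [0.5201 0.6921]
scene blank_mid [239. 198.] 0.7 [0.4477 0.4379]
wrist blank_hole [318.  24.] 0.89 [0.5588 0.0448]
side blank_hole [381. 359.] 0.85 [0.3002 0.6996]
scene blank_hole [224. 198.] 0.73 [0.4215 0.4643]
wrist pin [376.  64.] 0.94 [0.5859 0.0272]
side pin [314. 194.] 0.74 [ 0.5764 -0.1117]
scene pin [400. 278.] 0.76 [0.5812 0.0294]
wrist stop_mid [476. 267.] 0.91 [ 0.5846 -0.1143]
side stop_mid [314. 190.] 0.92 [ 0.5821 -0.1341]
scene stop_mid [456. 308.] 0.77 [ 0.5812 -0.1186]
wrist roller_mid [452. 311.] 0.67 [ 0.5578 -0.1365]
side roller_mid [319. 188.] 0.97 [ 0.5645 -0.1502]
scene roller_mid [456. 321.] 0.88 [ 0.5472 -0.1427]
```

View pics/w3.png

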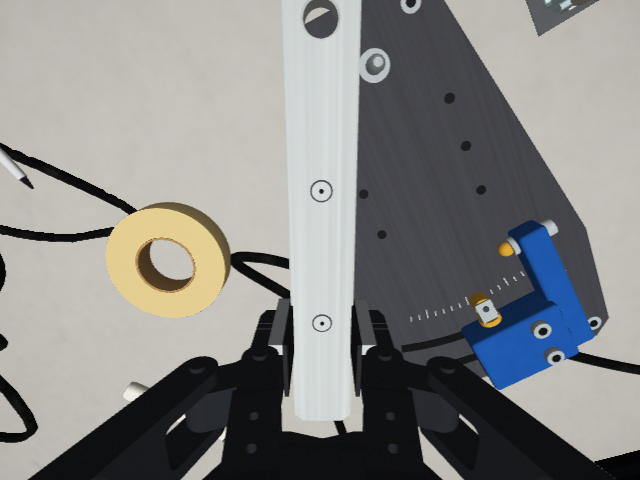

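```bash
python3 - <<'E'
from h import *
np.set_printoptions(precision=4,suppress=True)
p,R,o=axes();zt=.012+p[2]-.175
W=lambda u,z:atz("wrist",u,z)
a,b,h=W((321,191),zt),W((322,323),zt),W((321,19),zt)
print("ring dist",np.linalg.norm(a-b),"hole-ringmid",np.linalg.norm(h-(a+b)/2))
u=(a+b)/2; ex=(a-b)/np.linalg.norm(a-b); hole=u+ex*.076; print("bar angle",np.degrees(np.arctan2(ex[1],ex[0])),np.degrees(np.arctan2(R[1,0],R[0,0])))
print("hole",h,hole,"in tool",R.T@(hole-p))
pb,pt=W((374,66),.022),W((377.5,61),.039);print("pin",pb,pt)
pin=(pb+pt)/2
for n,q,off in (("stopN",W((476,267),.028),(140,13)),("stop",W((506,249),.028),(140,13)),("rollN",W((452,311),.028),(168,-12)),("roll",W((484,298),.028),(168,-12))):
    v=q-pin;print(n,q,np.linalg.norm(v[:2]),np.hypot(*off)/1e3,"ex ang",np.degrees(np.arctan2(v[1],v[0])-np.arctan2(off[1],off[0])))
# plate screw centres 4: 
for s in ((410,3),(594,323)): print(W(s,.022)-pin)
E
```

```text
ring dist 0.05558156455116774 hole-ringmid 0.08284189668242829
bar angle 59.60812274018105 59.2698446767887
hole [0.5597 0.0434 0.1165] [0.5559 0.0377 0.1165] in tool [0.1077 0.0007 0.163 ]
pin [0.5845 0.0267 0.022 ] [0.5842 0.0271 0.039 ]
stopN [ 0.5848 -0.1143  0.028 ] 0.14123132690618642 0.14060227594174995 ex ang -95.14749174512244
stop [ 0.6065 -0.1125  0.028 ] 0.1411587083273636 0.14060227594174995 ex ang -86.296933573116
rollN [ 0.5576 -0.1365  0.028 ] 0.16557334318398334 0.1684280261714184 ex ang -95.21807545655243
roll [ 0.5805 -0.1384  0.028 ] 0.1653826863328019 0.1684280261714184 ex ang -87.26439043511729
[ 0.0313  0.017  -0.0085]
[ 0.0573 -0.2288 -0.0085]
```

The wrist picture shows the hole (321,19), pin (375,64), button (506,249) and roller (484,298). The block sits about +0.15 rad from mid setting, so the loaded bar points to about −86.7°. The current bar angle of −120° is safely short of that. Moving the hole over the pin.

```bash
python3 -m pendant '[[0.015,-0.001,0.015,0.01,0],[0.015,-0.0011,0.0147,0.01,0],[0.015,0,0,0.015,0],[0.015,0,0,0.015,0],[0.015,0,0,0.010,0],[0.015,0,0,0,0],[0.015,0,0,0,0],[0.015,0,0,0,0]]'
python3 - <<'E'
from h import *
np.set_printoptions(precision=4,suppress=True)
p,R,o=axes();print(p,R[:,0],o["contact_force"])
im,d=bot.read_camera("wrist");cv2.imwrite("pics/w4.png",cv2.resize(im[0:150,220:420],None,fx=3.5,fy=3.5,interpolation=cv2.INTER_CUBIC))
print(proj("wrist",[.5845,.027,.022]),proj("wrist",[.5845,.027,.039]))
for c in ("scene","side"):
    im,d=bot.read_camera(c);u,v=map(int,proj(c,[.5845,.027,.045]));cv2.imwrite(f"pics/{c}4.png",cv2.resize(im[v-30:v+30,u-45:u+45],None,fx=7,fy=7,interpolation=cv2.INTER_CUBIC))
a,b=[cv2.imread(f"pics/{c}4.png") for c in ("scene","side")]
w=cv2.imread("pics/w4.png");w=w[:420,:];
w=cv2.resize(w,(400,300))
cv2.imwrite("pics/m4.png",np.vstack([np.hstack([cv2.resize(a,(400,267)),cv2.resize(b,(400,267))]),np.hstack([w,0*w])]))
E
```

```text
t: 10.83
eef_pos: [0.525, -0.0715, 0.2201]
tool_rot: [0.0, 0.869, 0.494, 0.0]
contact_force: [-0.1, -1.2, -1.3]
gripper_width: 0.286
grasp_force: 59.3
[ 0.525  -0.0715  0.2201] [0.5111 0.8595 0.0004] [-0.0513 -1.1551 -1.2609]
[319.8176  40.6448] [319.6317  31.1024]
```

View pics/m4.png

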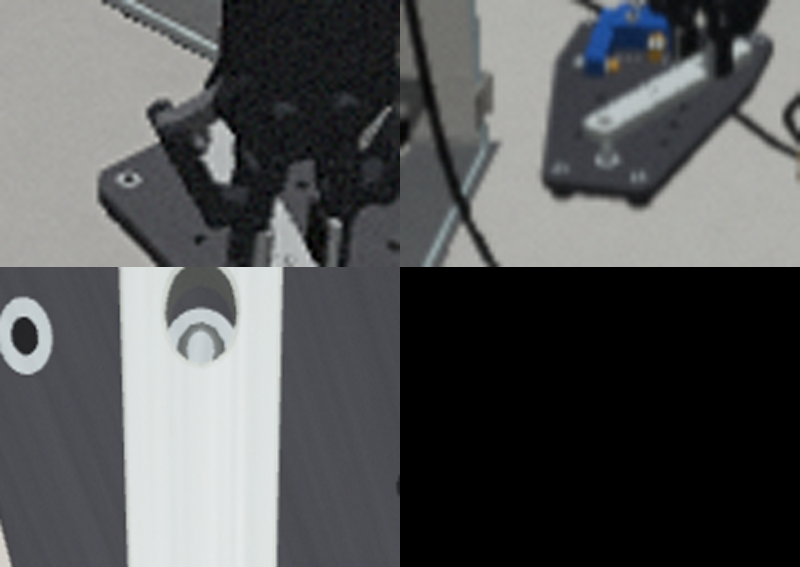

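The pin's nose shows inside the hole at image pixel (320,32), where the calibration predicted it. The hole's rim centre is at about (320.5,21). Working out the remaining offset.

```bash
python3 - <<'E'
from h import *
np.set_printoptions(precision=4,suppress=True)
p,R,o=axes();im,d=bot.read_camera("wrist");m=bot.camera_model("wrist")
zt=.012+p[2]-.175
g=cv2.cvtColor(im,cv2.COLOR_BGR2GRAY)
print(g[0:56:1,320]);print(g[20,295:345])
for dz in (0,-.003): print(zt+dz,(R.T@(atz("wrist",(320.5,21),zt+dz)-p)),R.T@(np.array([.5845,.027,.039])-p))
K=np.array(m["intrinsics"])
for v in range(70,300,40):
    c=np.linalg.inv(K)@[320,v,1]*d[v,320];print(v,(np.array(m["R"]).T@(c-m["t"]))[2])
E
```

```text
[ 82  82  82  83  84  83  84  79  75  76  77  77  76  77  76  77  83 176
 203 203 205 204 188 112 126 139 189 207 207 207 205 205 206 205 204 205
 205 204 206 211 219 225 225 225 225 225 225 225 226 225 226 225 225 226
 226 225]
[222 223 224 223 224 218 210 172 113  88  82  79  82  85 127 186 203 204
 205 204 202 204 204 205 206 205 204 203 203 202 204 202 203 205 205 187
 138  91  75  73  74  82  88 174 203 222 227 224 224 222]
0.05734686244677417 [0.114  0.0008 0.1631] [0.1148 0.0006 0.1814]
0.05434686244677417 [0.1147 0.0008 0.1661] [0.1148 0.0006 0.1814]
70 0.05584097432776207
110 0.05765643290790067
150 0.05683085956510844
190 0.05591515433345583
230 0.055614943997024366
270 0.05513048053182874
```

Offset is under 1 mm, so I descend over the pin.

```bash
python3 -m pendant '[[0.015,0.0005,0,0.005,0],[0.015,0,0,0.004,0],[0.015,0,0,0.003,0],[0.015,0,0,0.003,0],[0.015,0,0,0.002,0],[0.015,0,0,0,0],[0.015,0,0,0,0]]'
```

```text
t: 11.62
eef_pos: [0.5249, -0.0711, 0.2023]
tool_rot: [-0.0, 0.869, 0.494, -0.0]
contact_force: [-0.7, 0.3, -1.7]
gripper_width: 0.282
grasp_force: 59.4
```

```bash
python3 -m pendant '[[0.015,0,0,0.002,0],[0.015,0,0,0.0015,0],[0.015,0,0,0.001,0],[0.015,0,0,0,0],[0.015,0,0,0,0]]'
```

```text
t: 12.03
eef_pos: [0.525, -0.0712, 0.198]
tool_rot: [-0.0, 0.869, 0.494, -0.0]
contact_force: [-0.9, -1.4, -1.0]
gripper_width: 0.284
grasp_force: 59.4
```

```bash
python3 -m pendant '[[0.015,0,0,0.001,0],[0.015,0,0,0.0005,0],[0.015,0,0,0,0],[0.015,0,0,0,0]]'
```

```text
t: 12.37
eef_pos: [0.525, -0.0712, 0.197]
tool_rot: [-0.0, 0.869, 0.494, 0.0]
contact_force: [-2.6, -0.3, 5.2]
gripper_width: 0.285
grasp_force: 60.2
```

```bash
python3 -m pendant '[[0.046,0,0,0,0],[0.046,0,0,0,0],[0.046,0,0,0,0],[0.046,0,0,0,0],[0.046,0,0,0,0],[0.046,0,0,0,0]]'
python3 - <<'E'
from h import *
np.set_printoptions(precision=4,suppress=True)
im,d=bot.read_camera("wrist");m=bot.camera_model("wrist");K=np.array(m["intrinsics"]);cv2.imwrite("pics/w5.png",im)
for u in (305,335):
  for v in range(60,381,40):
    c=np.linalg.inv(K)@[u,v,1]*d[v,u];print(u,v,(np.array(m["R"]).T@(c-m["t"])))
E
```

```text
t: 12.87
eef_pos: [0.5251, -0.071, 0.1965]
tool_rot: [-0.0, 0.869, 0.495, 0.0]
contact_force: [0.2, -0.3, -0.4]
gripper_width: 0.538
grasp_force: 0.0
305 60 [0.574  0.0196 0.0334]
305 100 [0.5676 0.0092 0.0333]
305 140 [ 0.5606 -0.002   0.0321]
305 180 [ 0.5533 -0.0139  0.0331]
305 220 [ 0.5453 -0.0269  0.0325]
305 260 [ 0.5368 -0.0407  0.033 ]
305 300 [ 0.5275 -0.0558  0.0329]
305 340 [ 0.5176 -0.0719  0.0331]
305 380 [ 0.5067 -0.0895  0.0333]
335 60 [0.5825 0.0146 0.0324]
335 100 [0.5763 0.004  0.0334]
335 140 [ 0.5698 -0.0074  0.033 ]
335 180 [ 0.5627 -0.0196  0.033 ]
335 220 [ 0.5552 -0.0324  0.0339]
335 260 [ 0.5468 -0.047   0.0324]
335 300 [ 0.538  -0.0622  0.0325]
335 340 [ 0.5285 -0.0787  0.0328]
335 380 [ 0.5181 -0.0966  0.033 ]
```

View pics/w5.png

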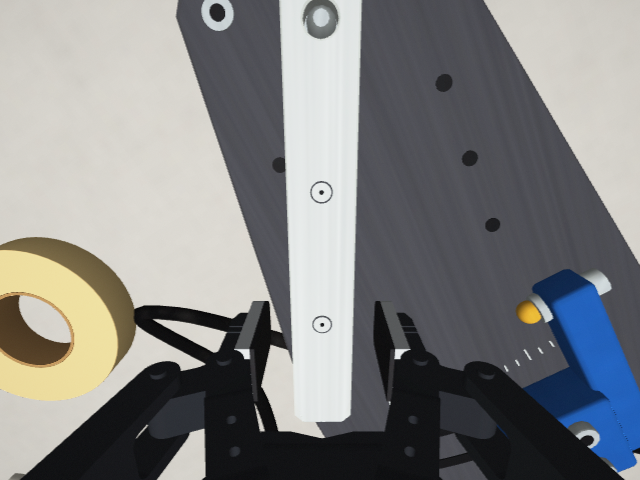

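The bar lies flat (depth 0.033 everywhere) with the pin's nose in the hole at (321,16). The button is at (529,312). Now I move in towards the pin and begin the swing with the left finger, stopping about 14° short.

```bash
python3 -m pendant '[[0.038,0.015,0,0.002,0],[0.038,0,0,0.001,0],[0.038,0,0.003,0,0],[0.038,0,0.003,0,0],[0.038,0.0001,0.0044,0,-2.5],[0.038,0.0001,0.0044,0,-2.5],[0.038,0.0001,0.0044,0,-2.5],[0.038,0.0001,0.0044,0,-2.5],[0.038,0.0001,0.0044,0,-2.5],[0.038,0.0001,0.0044,0,-2.5],[0.038,0.0001,0.0044,0,-2.5],[0.038,0,0,0,0]]'
python3 - <<'E'
from h import *
np.set_printoptions(precision=4,suppress=True)
p,R,o=axes();im,d=bot.read_camera("wrist");cv2.imwrite("pics/w6.png",im)
print(p,np.degrees(np.arctan2(R[1,0],R[0,0])),o["contact_force"],R.T@([.5845,.027,.022]-p), o["q"][6])
E
```

```text
t: 13.92
eef_pos: [0.5643, -0.0713, 0.1942]
tool_rot: [-0.004, 0.783, 0.622, -0.002]
contact_force: [-15.4, 3.6, 26.2]
gripper_width: 0.442
grasp_force: 13.2
[ 0.5643 -0.0713  0.1942] 76.93599040360054 [-15.3582   3.6465  26.2325] [ 0.1001 -0.0011  0.1724] 0.072504271745335
```

View pics/w6.png

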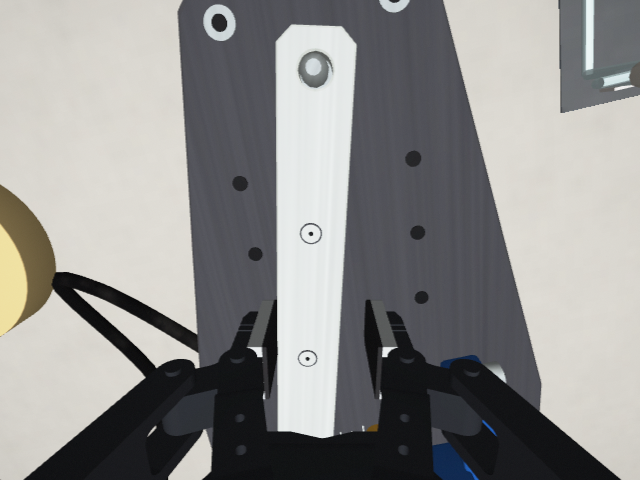

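Bar is swinging, but a vertical 26 N says the fingertips rub on the plate; lift 3 mm.

```bash
python3 -m pendant '[[0.038,0,0,-0.002,0],[0.038,0,0,-0.001,0],[0.038,0,0,0,0],[0.038,0,0,0,0]]'
python3 - <<'E'
from h import *
np.set_printoptions(precision=4,suppress=True)
p,R,o=axes()
print(p,np.degrees(np.arctan2(R[1,0],R[0,0])),R.T@o["contact_force"])
im,d=bot.read_camera("wrist")
a,b=atz("wrist",(310.5,233),.034),atz("wrist",(307.5,358.5),.034);v=b-a;print(np.degrees(np.arctan2(v[1],v[0])),np.linalg.norm(v),atz("wrist",(314,66),.039))
E
```

```text
t: 14.3
eef_pos: [0.5667, -0.072, 0.1963]
tool_rot: [-0.0, 0.784, 0.621, 0.0]
contact_force: [-0.1, 1.9, 0.9]
gripper_width: 0.447
grasp_force: 0.4
[ 0.5667 -0.072   0.1963] 76.81301278287276 [ 1.7898 -0.5269 -0.9272]
-105.13574503173653 0.05677464177253197 [0.5884 0.0255 0.039 ]
```

```bash
python3 -m pendant '[[0.038,0,0.0026,0,-1.5],[0.038,0,0.0026,0,-1.5],[0.038,0,0.0026,0,-1.5],[0.038,0,0,0,0],[0.038,0,0,0,0]]'
python3 -m pendant '[[0.038,0,0.0018,0,-1],[0.038,0,0,0,0],[0.038,0,0,0,0]]'
python3 -m pendant '[[0.038,0,0.0018,0,-1],[0.038,0,0,0,0],[0.038,0,0,0,0]]'
python3 -c "
from h import *
p,R,o=axes();print(np.degrees(np.arctan2(R[1,0],R[0,0])),R.T@o['contact_force'],R.T@([.5845,.027,.022]-p))
im,d=bot.read_camera('wrist');cv2.imwrite('pics/w7.png',im)
im,d=bot.read_camera('scene');cv2.imwrite('pics/s7.png',im)"
```

```text
t: 14.77
eef_pos: [0.5744, -0.0746, 0.1966]
tool_rot: [0.0, 0.759, 0.651, 0.0]
contact_force: [-0.4, 0.7, -0.1]
gripper_width: 0.444
grasp_force: 0.0
t: 15.02
eef_pos: [0.5756, -0.0747, 0.1965]
tool_rot: [-0.0, 0.753, 0.658, -0.0]
contact_force: [-1.3, 0.7, 0.5]
gripper_width: 0.446
grasp_force: 0.6
t: 15.27
eef_pos: [0.5763, -0.0746, 0.1962]
tool_rot: [-0.002, 0.747, 0.665, -0.001]
contact_force: [-5.2, 0.8, 3.9]
gripper_width: 0.442
grasp_force: 2.8
83.29713705713952 [ 0.2145359  -5.25278697 -3.8882072 ] [ 0.10176403 -0.00300508  0.17426253]
```

```bash
python3 -m pendant '[[0.038,0,0.0018,0,-0.6],[0.038,0,0,0,0],[0.038,0,0,0,0]]'
python3 -m pendant '[[0.038,0,0.0015,0,-0.5],[0.038,0,0,0,0],[0.038,0,0,0,0]]'
python3 -m pendant '[[0.038,0,0.0015,0,-0.5],[0.038,0,0,0,0],[0.038,0,0,0,0]]'
python3 -c "
from h import *
p,R,o=axes();print(np.degrees(np.arctan2(R[1,0],R[0,0])),R.T@o['contact_force'],R.T@([.5845,.027,.022]-p))"
```

```text
t: 15.62
eef_pos: [0.577, -0.0745, 0.1959]
tool_rot: [-0.003, 0.744, 0.668, -0.002]
contact_force: [-9.2, 3.4, 6.8]
gripper_width: 0.444
grasp_force: 4.7
t: 15.87
eef_pos: [0.5776, -0.0745, 0.1957]
tool_rot: [-0.004, 0.741, 0.672, -0.003]
contact_force: [-12.2, 1.9, 9.4]
gripper_width: 0.441
grasp_force: 6.1
t: 16.12
eef_pos: [0.5783, -0.0745, 0.1955]
tool_rot: [-0.005, 0.738, 0.675, -0.003]
contact_force: [-14.5, 4.6, 11.5]
gripper_width: 0.443
grasp_force: 7.5
84.88720895613375 [  3.27698151 -14.97639893 -11.35038649] [ 0.10128669 -0.00074188  0.17368253]
```

```bash
python3 -m pendant '[[0.038,0,0,-0.0015,0],[0.038,0,0,-0.0005,0],[0.038,0,0,0,0]]'
python3 -m pendant '[[0.038,0,0.0015,0,-0.5],[0.038,0,0,0,0],[0.038,0,0,0,0]]'
python3 -m pendant '[[0.038,0,0.0015,0,-0.5],[0.038,0,0,0,0],[0.038,0,0,0,0]]'
python3 -c "
from h import *
p,R,o=axes();print(np.degrees(np.arctan2(R[1,0],R[0,0])),R.T@o['contact_force'],R.T@([.5845,.027,.022]-p))"
```

```text
t: 16.37
eef_pos: [0.5804, -0.0741, 0.1974]
tool_rot: [-0.003, 0.738, 0.675, -0.001]
contact_force: [-2.8, 2.0, -0.7]
gripper_width: 0.443
grasp_force: 1.2
t: 16.62
eef_pos: [0.5842, -0.0757, 0.1987]
tool_rot: [0.001, 0.735, 0.678, 0.0]
contact_force: [-0.8, 0.1, -1.1]
gripper_width: 0.447
grasp_force: 0.4
t: 16.87
eef_pos: [0.5857, -0.0758, 0.1987]
tool_rot: [0.0, 0.732, 0.681, 0.0]
contact_force: [-0.1, 0.3, 0.6]
gripper_width: 0.443
grasp_force: 0.2
85.86411340859333 [ 0.30118343 -0.14705684 -0.63763564] [ 0.10245873 -0.00874126  0.1766817 ]
```

```bash
python3 -c "
from h import *
p,R,o=axes()
im,d=bot.read_camera('wrist');im2,_=bot.read_camera('side')
c=cv2.resize(im2[160:240,260:360],(600,480),interpolation=cv2.INTER_CUBIC)
cv2.imwrite('pics/m8.png',np.hstack([cv2.resize(im[:,150:500],(350,480)),c[:,:450]]))"
```

```text
(no output)
```

View pics/m8.png

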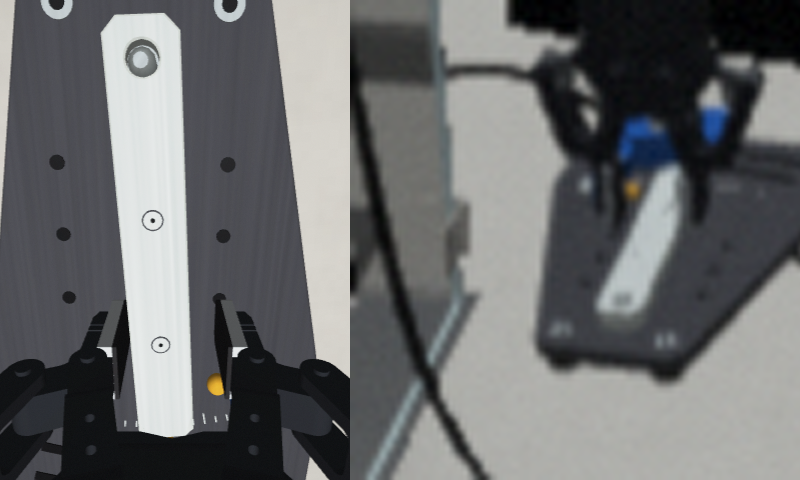

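Wrist view: bar flat on the pin, left pad on its edge and the button at about (368,384), a bit ahead of the bar. Working out the bar angle.

```bash
cat > ang.py <<'E'
from h import *
np.set_printoptions(precision=4,suppress=True)
def ang(save=None):
    p,R,o=axes();im,d=bot.read_camera("wrist");m=bot.camera_model("wrist")
    if save: cv2.imwrite(save,im)
    # left/right edges of bar (bright) between rows 90 and 290
    g=cv2.cvtColor(im,cv2.COLOR_BGR2GRAY);L=[];Rr=[]
    for v in range(95,290,5):
        c=np.where(g[v,200:440]>170)[0]+200
        if len(c)<20: continue
        L.append(atz("wrist",(c[0],v),.034,m)[:2]);Rr.append(atz("wrist",(c[-1],v),.034,m)[:2])
    out=[]
    for E in (L,Rr):
        vx,vy,x0,y0=cv2.fitLine(np.array(E,np.float32),cv2.DIST_HUBER,0,.001,.001).ravel()
        a=np.degrees(np.arctan2(vy,vx));a=a-180 if a>0 else a
        out.append(a)
    w=np.median([np.linalg.norm(a-b) for a,b in zip(L,Rr)])
    print("t",o["t"],"bar",np.round(out,2),"width",w,"tool",np.degrees(np.arctan2(R[1,0],R[0,0]))-180,"F tool",R.T@o["contact_force"],"pin in tool",(R.T@([.5845,.027,.022]-p))[:2],"z",p[2],"grasp",o["grasp_force"])
    # tip button
    h=cv2.inRange(cv2.cvtColor(im,cv2.COLOR_BGR2HSV),(15,150,120),(30,255,255));q=np.argwhere(h)
    if len(q)>10: print("brass",len(q),q.mean(0)[::-1],"min col",q[:,1].min())
if __name__=="__main__": ang()
E
python3 ang.py; python3 -c "
from h import *
print(atz('wrist',(302,220),.034)-atz('wrist',(310,345),.034),atz('wrist',(362,384),.028))"
```

```text
t 16.9667 bar [ -91.66 -127.75] width 0.02544894233953965 tool -94.14390952644112 F tool [ 0.0293 -0.5682  0.034 ] pin in tool [ 0.1025 -0.0087] z 0.19876425153192556 grasp 0.042338084558650735
brass 246 [365.4431 385.4837] min col 357
[0.00164659 0.05610835 0.        ] [ 0.60346337 -0.11174773  0.028     ]
```

```bash
sed -i 's/200:440\]>170)\[0\]+200/250:375]>170)[0]+250/' ang.py
python3 -m pendant '[[0.038,0,0.0018,0,-1.5],[0.038,0,0,0,0],[0.038,0,0.0018,0,-1.5],[0.038,0,0,0,0],[0.038,0,0,0,0]]'; python3 ang.py
python3 -m pendant '[[0.038,0,0.0015,0,-0.8],[0.038,0,0,0,0],[0.038,0,0,0,0]]'; python3 ang.py
```

```text
t: 17.43
eef_pos: [0.5889, -0.0757, 0.1985]
tool_rot: [-0.0, 0.714, 0.7, 0.0]
contact_force: [-0.9, 0.3, -0.2]
gripper_width: 0.442
grasp_force: 0.5
t 17.4333 bar [-89.98 -90.4 ] width 0.025311871969926982 tool -91.11792402148997 F tool [ 0.3219 -0.9406  0.1513] pin in tool [ 0.1026 -0.0064] z 0.19848321613847583 grasp 0.4988890871709373
brass 254 [355.2126 388.0197] min col 347
t: 17.73
eef_pos: [0.5907, -0.076, 0.1987]
tool_rot: [0.001, 0.709, 0.705, 0.0]
contact_force: [0.3, -0.2, 0.5]
gripper_width: 0.442
grasp_force: 0.0
t 17.7333 bar [-88.27 -88.5 ] width 0.025341149636221076 tool -90.33564217959164 F tool [-0.1488  0.3438 -0.541 ] pin in tool [ 0.103 -0.007] z 0.19870409014140988 grasp 0.0
brass 243 [350.2305 387.3004] min col 343
```

```bash

python3 -m pendant '[[0.038,0,0.001,0,-0.5],[0.038,0,0,0,0],[0.038,0,0,0,0]]'; python3 ang.py
python3 -m pendant '[[0.038,0,0.001,0,-0.5],[0.038,0,0,0,0],[0.038,0,0,0,0]]'; python3 ang.py
```

```text
t: 18.03
eef_pos: [0.5915, -0.0759, 0.1986]
tool_rot: [0.0, 0.706, 0.708, 0.0]
contact_force: [0.4, 0.9, -0.8]
gripper_width: 0.445
grasp_force: 0.0
t 18.0333 bar [-88.32 -88.42] width 0.0253030725448164 tool -89.83056669855374 F tool [0.9386 0.4332 0.8291] pin in tool [ 0.1029 -0.0067] z 0.1985947921752914 grasp 0.0
brass 243 [348.2922 388.1811] min col 341
t: 18.33
eef_pos: [0.5921, -0.0758, 0.1984]
tool_rot: [-0.0, 0.703, 0.711, -0.0]
contact_force: [-1.2, 1.1, 1.2]
gripper_width: 0.444
grasp_force: 0.7
t 18.3333 bar [-88.19 -88.18] width 0.025283184622596985 tool -89.3278078162756 F tool [ 1.0675 -1.1489 -1.1496] pin in tool [ 0.1029 -0.0063] z 0.19841167859462372 grasp 0.6788011135540728
brass 240 [346.7292 388.7917] min col 340
```

The bar jumped ahead of the finger and stayed there. One gentle push will tell whether it is against the stop.

```bash

python3 -m pendant '[[0.038,0,0.0008,0,-0.3],[0.038,0,0,0,0],[0.038,0,0,0,0]]'; python3 ang.py
python3 -m pendant '[[0.038,0,0.0006,0,-0.2],[0.038,0,0,0,0],[0.038,0,0,0,0]]'; python3 ang.py
```

```text
t: 18.63
eef_pos: [0.5926, -0.0758, 0.1983]
tool_rot: [-0.001, 0.701, 0.713, -0.001]
contact_force: [-4.7, 0.8, 2.4]
gripper_width: 0.444
grasp_force: 2.2
t 18.6333 bar [-88.3  -88.24] width 0.025422562602189273 tool -89.03188216965512 F tool [ 0.9073 -4.6513 -2.4375] pin in tool [ 0.1028 -0.006 ] z 0.19833536937798935 grasp 2.2360865200971602
brass 242 [345.7893 389.0165] min col 339
t: 18.93
eef_pos: [0.5928, -0.0757, 0.1981]
tool_rot: [-0.001, 0.7, 0.714, -0.001]
contact_force: [-5.7, 1.5, 2.2]
gripper_width: 0.443
grasp_force: 2.9
t 18.9333 bar [-88.28 -88.04] width 0.025322305886620423 tool -88.83351258657692 F tool [ 1.6333 -5.7097 -2.1669] pin in tool [ 0.1028 -0.0058] z 0.19813058398155864 grasp 2.919454872608185
brass 236 [345.5508 389.8729] min col 339
```

The bar no longer moves while the force rises to 5.7 N at the finger, so it is on the stop. Backing off, lifting straight up and checking.

```bash
python3 -m pendant '[[0.038,0,-0.003,0,0],[0.038,0,-0.004,0,0],[0.038,0,0,0,0],[0.038,0,0,-0.005,0],[0.038,0,0,-0.01,0],[0.038,0,0,-0.02,0],[0.038,0,0,-0.03,0],[0.038,0,0,-0.03,0],[0.038,0,0,-0.03,0],[0.038,0.01,0,-0.02,0],[0.038,0,0,0,0],[0.038,0,0,0,0]]'
python3 - <<'E'
from h import *
np.set_printoptions(precision=4,suppress=True)
p,R,o=axes();im,d=bot.read_camera("wrist");cv2.imwrite("pics/w9.png",im);m=bot.camera_model("wrist");K=np.array(m["intrinsics"])
print(p,R[:,0],R[:,1])
h=cv2.inRange(cv2.cvtColor(im,cv2.COLOR_BGR2HSV),(12,130,90),(32,255,255))
n,l,s,c=cv2.connectedComponentsWithStats(h)
for i in range(1,n):
    if s[i,4]>15: print("brass",s[i],c[i],atz("wrist",c[i],.030)[:2])
g=cv2.cvtColor(im,cv2.COLOR_BGR2GRAY)
v,u=np.mgrid[0:480,0:640];P=(np.stack([u,v,np.ones_like(u)],-1)@np.linalg.inv(K).T*d[...,None]-np.array(m["t"]))@np.array(m["R"])
k=((P[...,2]>.029)&(P[...,2]<.039)&(g>150)&(abs(P[...,0]-.59)<.08)&(P[...,1]<.06)&(P[...,1]>-.17)&(im.max(2)-im.min(2)<40)).astype(np.uint8)
k=cv2.morphologyEx(k,cv2.MORPH_OPEN,np.ones((3,3)));n,l,s,c=cv2.connectedComponentsWithStats(k);i=1+s[1:,4].argmax()
q=P[l==i];print("bar z",np.percentile(q[:,2],[5,50,95]));r=cv2.minAreaRect(q[:,:2].astype(np.float32));print(r,cv2.boxPoints(r))
for nm in ("blank_mid","blank_hole","pin","roller_mid","stop_mid"):
    for x in bot.pinpoint(nm,"wrist")[:1]: print(nm,np.round(x["at"]),round(x["score"],2),atz("wrist",x["at"],.028)[:2])
E
```

```text
t: 19.98
eef_pos: [0.5872, -0.0655, 0.3457]
tool_rot: [0.001, 0.699, 0.715, 0.002]
contact_force: [-0.7, 0.2, 0.3]
gripper_width: 0.444
grasp_force: 0.0
[ 0.5872 -0.0655  0.3457] [-0.0215  0.9998  0.0005] [0.9998 0.0215 0.0044]
brass [ 63 124  26  51 140] [ 71.9286 145.5357] [ 0.3976 -0.005 ]
brass [335 273   8  11  79] [338.6076 278.0506] [ 0.6037 -0.1112]
brass [300 299   8   7  33] [303.0303 302.8182] [ 0.5732 -0.1357]
brass [298 318  16   8  64] [305.8594 322.8125] [ 0.5758 -0.1558]
bar z [0.0306 0.0319 0.0331]
((0.5849701762199402, -0.04846906661987305), (0.025833651423454285, 0.17757999897003174), 1.7286171913146973) [[ 0.5694  0.0399]
 [ 0.5747 -0.1376]
 [ 0.6006 -0.1368]
 [ 0.5952  0.0407]]
blank_mid [316. 205.] 0.87 [ 0.5828 -0.0481]
blank_hole [313. 107.] 0.89 [0.579  0.0254]
pin [317. 111.] 0.63 [0.5819 0.0226]
roller_mid [281. 301.] 0.6 [ 0.5521 -0.1354]
stop_mid [316. 279.] 0.95 [ 0.5828 -0.1133]
```

The bar is flat and holds at −88.3° with the robot clear. The button sits on its long side (about 139 mm from the pin, offset +13 to +17) and the roller is behind the rear corner (offset −14), matching the loaded geometry.

```bash
python3 -c "
from station import bot
print(bot.hand_in())"
```

```text
the job is handed in; nothing more can be done
None
```

The job is handed in at about 20 s: the blank lies flat on the pin against the brass button, held there by the roller alone, with the robot clear and the tools never touched by it.

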